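# Fit two change cogs on the keyed hub of a sample rotator drive

### The job

Lift the drop latch bar of the rotator drive's guard out of its catch and swing the guard fully open. Then slide the large cog fully home on the splined hub, collar up, turning it so that its wide groove takes the wide master spline, and slide the small cog on top of it in the same way until it rests flat on the large one. Leave the guard open and do not shift the things that stand about.

Things in the scene. Friction and masses are not known exactly. Their poses are not given: they have to be found in the camera images.
- hub: fixed upright steel hub on the drive unit's deck (45 mm over the worktop); it does not turn. Origin on its axis at the deck, z up, x from the axis to the wide master spline. Round seating flange, radius 21 mm, to 4 mm up; then splines to 54 mm up, tops bevelled: core radius 12, splines to radius 16.7 mm, master 15 mm wide at 0 (x), three 6 mm wide at 100, 180, 260 degrees.
- hub_top (a point): top of the hub's plain round nose, on the axis, 64 mm above the hub's origin; the nose is 10 mm high, radius 12 mm below and 8 mm on top. A cog has 1.5 mm of play each way and 0.09 rad of turn on the splines; turned otherwise it stops on their tops. Home, a cog's centre point is 16 mm (large, below) or 40 mm (small, above) over the hub's origin.
- cog_large_center (a point): the larger white plastic cog, collar up: disc 66 mm over its 26 teeth, 10 mm thick, with a round collar 42 mm across on it, 24 mm high in all; hold the collar. Point: centre, 12 mm up. z up; x points from the axis to the master groove. Through bore: lands at radius 13.5, grooves to radius 18.2 mm: master, 18 mm wide, at 0 (x); 9 mm wide at 100, 180, 260 degrees. About 0.1 kg.
- cog_small_center (a point): the smaller white plastic cog, collar up: disc 52 mm over its 20 teeth, 10 mm thick, with a round collar 42 mm across on it, 24 mm high in all; hold the collar. Point: centre, 12 mm up. z up; x points from the axis to the master groove. Through bore: lands at radius 13.5, grooves to radius 18.2 mm: master, 18 mm wide, at 0 (x); 9 mm wide at 100, 180, 260 degrees. About 0.1 kg.
- latch_knob (a point): centre of the black ball knob, 20 mm in diameter, that stands on a thin stem over the free end of the steel latch bar, its centre 24 mm above the bar's axis (the bar is 8 mm high). Shut, the bar lies in the notch of the catch.
- latch_pivot (a point): the latch bar's pivot on the guard's frame: a level pin square to the bar, 75 mm from the knob along the bar. The pin turns with the guard.
- latch_bar (a joint): angle of the latch bar, rad: 0 down (by its own weight), grows as its knob end is lifted, at most 1.0. Above 0.27 the bar is clear of its catch (the knob is then about 20 mm higher and some 10 mm nearer the guard's hinge); let go, it drops back to 0.
- guard_hinge (a point): the guard's vertical hinge axis, at the height of the guard's frame (125 mm above the worktop); the guard is a clear pane in a 76 mm square frame, its middle 72 mm from this axis, over the hub while shut; the knob is 169 mm from this axis with the bar down.
- guard (a joint): angle of the guard, rad: 0 shut, latched by the bar; grows as it swings counter-clockwise seen from above, away from the robot towards the back; stop at 1.8. Light friction holds it where it is left. Fully open means beyond 1.4. A reagent rack overhangs the back of the worktop from 0.3 m up: after opening, draw back towards the robot.
- drive_unit: white drive unit, fixed to the worktop: box 45 mm high, from -56 to 70 mm in x and -96 to 88 mm in y of its origin, which lies on the worktop under the hub's axis. Its catch post stands 76 mm from the hub on its -y side (top at 149 mm above the worktop), the guard's post 72 mm from the hub on its +y side (top at 139 mm). A tall analyser case stands left of it.
- beaker_a: bystander: clear sample beaker with its portion, 50 mm across, 62 mm high; origin at the centre of its underside, z up
- beaker_b: bystander: a beaker like beaker_a
- beaker_c: bystander: a beaker like beaker_a
- tape: bystander: roll of label tape lying flat, 72 mm across, 18 mm high; origin under its centre
Things that resemble listed ones, but are neither listed nor needed, are in the scene too. What is shaped like the part that bears cog_small_center but green is not meant.

How it is judged:
On the way, in this order (a step that is already met when the one before it is completed fails the run):
1. the guard is unlatched and swung open (value of joint guard above 1.4 rad), for 0.2 s.
2. the large cog is fully home on the hub with the guard open (z of cog_large_center in the frame of hub between 0.014 and 0.018 m and horizontal distance between cog_large_center and hub below 0.004 m and angle between the x axis of cog_large_center and the x axis of hub, either way round below 0.15 rad and angle between cog_large_center's own z axis and vertical below 0.06 rad and value of joint guard above 1.4 rad), for 0.2 s.
At the end, for the whole second after the job is handed in: The guard stands open (beyond 1.4 rad), the large cog sits on the hub's flange and the small one on top of it, both collar up, within 2 mm of fully home, flat and in line with the splines; the bystanders stand within 30 mm of their places, none knocked over (all of step 2 and z of cog_small_center in the frame of hub between 0.038 and 0.042 m and horizontal distance between cog_small_center and hub below 0.004 m and angle between the x axis of cog_small_center and the x axis of hub, either way round below 0.15 rad and angle between cog_small_center's own z axis and vertical below 0.06 rad); the robot touches nothing.
It fails at once if a beaker is shifted by more than 30 mm or knocked over (distance of any of beaker_a, beaker_b, beaker_c from where it was at the start of the episode above 0.03 m or angle between any of beaker_a, beaker_b, beaker_c's own z axis and vertical above 0.5 rad).
It fails at once if the roll of tape is shifted by more than 30 mm (distance of tape from where it was at the start of the episode above 0.03 m).
It also fails if it takes over 70 s, if anything falls off the work surface, if the arm or the gripper's body presses on something with over 40 N, if the wrist force passes 120 N, or if a joint passes its speed limit or range.

### The arm

A 6-joint arm with a two-finger parallel gripper is mounted at the origin on a cart in front of the work surface, level with it; the furniture and walls round the work are solid. World frame = base frame: x ahead of the robot, y to its left, z up, the work surface at z = 0. Lengths are in m, angles in rad, forces in N, time in s.
With the tool pointing down it reaches from about 0.275 to 1 m from the base axis. Payload 8.4 kg.
Tool frame: the origin (TCP) lies on the centre line of the jaws, within the pads' length; the fingertips stand 17 mm ahead of it and the grasp point (between the pads) lies 2 mm behind it (bot.tcp_to_tips is the y of the fingertips in the tool frame, in m); y points along the fingers, z is the direction in which the jaws open and shut, and the axes are right-handed (so a half turn about y gives the same grasp; the last joint's range is limited). The gripper opens to 85 mm and grips with 20 to 120 N. Pads are 22 mm wide; open, the fingers measure 114 mm over their backs; the gripper's body (76 mm by 85 mm) begins 54 mm behind the grasp point. The pads swing forward as they close: fully open they stand 13 mm farther back than shut.
Start: joints at [1.259, 0.353, 1.633, -0, 1.155, -0.002], TCP at [0.191, 0.595, 0.248] pointing down, gripper open.
Joint ranges: [-2.63, 2.63], [-0.92, 2.1], [0.06, 2.66], [-1.3, 4.44], [0, 2.69], [-3.02, 3.02]. Speed limits (rad/s): [2.22, 2.22, 2.79, 3.14, 3.14, 3.14].

### API

Orientations are given as a unit quaternion [x, y, z, w].
In Python, from workcell import bot, hand, kinematics, get_obs, vision, hand_in gives the robot as it stands. The module is installed in compiled form; this text tells all that it offers. Calls block until the motion is done:
- bot.reach(position, orientation): joint-space move of the TCP to a pose.
- bot.servo_line(position, ori=None, velocity=0.15): straight line of the TCP; ori=None keeps the orientation; velocity is the mean speed in m/s.
- bot.goto_joints(angles): joint-space move.
- hand.move_gripper(opening, strength=None): finger opening in m; strength is the grip in N (None keeps the last); returns when the fingers have stopped.
- bot.dwell(seconds).
- kinematics.solve_ik(position, orientation): joint angles nearest the present ones, or None.
- get_obs(): the state.
- vision.read_camera(name): name is "scene" or "side" or "wrist"; returns a dict with "frame" (480x640x3 uint8, red, green, blue), "intrinsics" (3x3 intrinsics, pixels), "view" (4x4, takes a point from world to camera coordinates). Camera axes: x right, y down, z forward; pixel columns grow to the right and rows downward; lengths in m; the calibration is good to about 2 mm. A picture is of the moment at which its call begins. There is no depth.
A pose or a line that the arm cannot do raises bot.IKError and nothing moves.
- hand_in(): hands the job in, once; it reports no verdict.
The state is a dict: "time_s": time; "joint_pos": joint angles; "joint_vel": joint speeds; "joint_efforts": joint torques, N m; "position": TCP position; "orientation": TCP orientation; "wrist_force": force on the tool from outside, world axes, zero at the start; "ft_torque": the same for the moment, N m; "gripper_width": finger opening in m.
Only numpy, scipy, OpenCV 4.12 (cv2) and the standard library are available. Lean on these libraries where they do the work, as an engineer would, in place of code of your own. Each camera call takes 0.05 s, during which the arm holds its last target. There are 200 camera calls.

## Working session

There is one attempt and no reset: what is moved stays moved. The work goes in short steps, each a Python script; the robot and the scene stay as the last script left them, time stands still between calls to the robot, and variables do not carry over. Pictures are saved under pics/ and viewed, on a budget of 10 in all, crops included, one or two more only if the job needs it, and the job is handed in when it is done.

```bash
mkdir -p pics; python3 - <<'E'
from workcell import *
import cv2,numpy as np
for n in["scene","side","wrist"]:
    c=vision.read_camera(n);cv2.imwrite(f"pics/{n}0.png",c["frame"][:,:,::-1])
    print(n,np.round(c["intrinsics"],1).tolist(),np.round(c["view"],3).tolist())
    np.savez(f"pics/{n}0.npz",**c)
o=get_obs();print(o, bot.tcp_to_tips)
E
```

```text
scene [[623.8, 0.0, 326.6], [0.0, 623.8, 237.6], [0.0, 0.0, 1.0]] [[0.562, -0.827, 0.015, -0.455], [-0.559, -0.394, -0.73, 0.195], [0.609, 0.402, -0.684, 1.052], [0.0, 0.0, 0.0, 1.0]]
side [[579.6, 0.0, 322.1], [0.0, 579.6, 242.0], [0.0, 0.0, 1.0]] [[0.945, -0.326, 0.017, -0.514], [-0.12, -0.396, -0.91, 0.039], [0.304, 0.858, -0.414, 1.311], [0.0, 0.0, 0.0, 1.0]]
wrist [[349.3, 0.0, 321.8], [0.0, 349.3, 238.3], [0.0, 0.0, 1.0]] [[0.305, 0.952, -0.002, -0.624], [0.905, -0.289, 0.311, -0.041], [0.295, -0.096, -0.951, 0.381], [0.0, 0.0, 0.0, 1.0]]
{'time_s': 0.15, 'joint_pos': array([ 1.25858088e+00,  3.53541949e-01,  1.63394726e+00, -9.81822957e-07,
        1.15521789e+00, -2.38364099e-03]), 'joint_vel': array([ 0.00089038, -0.00253851, -0.00160453,  0.00013863,  0.00065371,
        0.00111567]), 'joint_efforts': array([-3.23825552e-04, -6.05637932e+01, -3.42339599e+01,  6.51929872e-05,
        6.17442507e-03, -6.78975255e-06]), 'position': array([0.19044604, 0.59491505, 0.24770796]), 'orientation': array([ 0.69902795, -0.10916572,  0.1090429 , -0.69824954]), 'wrist_force': array([-0.08622543,  0.6740658 ,  0.82460723]), 'ft_torque': array([-0.0331542 , -0.03843612, -0.03710401]), 'gripper_width': 0.08536460072373848} 0.017
```

View pics/scene0.png

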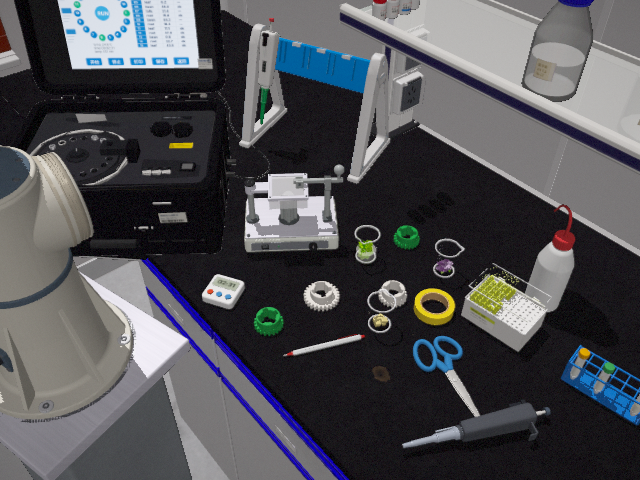

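View pics/side0.png

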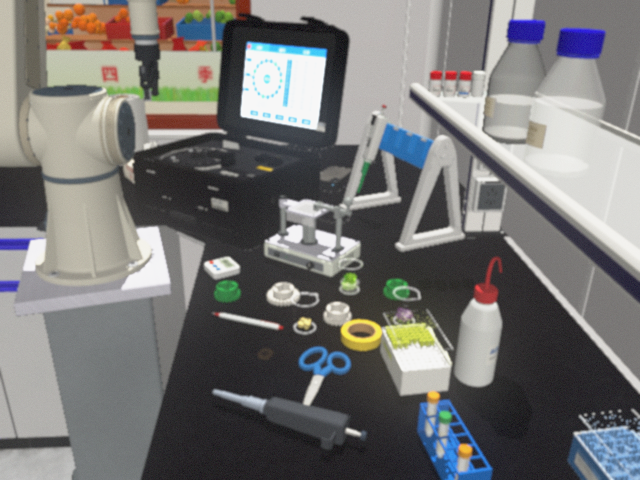

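```bash
cat > h.py <<'E'
import numpy as np,cv2
from workcell import *
def cam(n,save=None):
    c=vision.read_camera(n)
    if save: np.savez(f"pics/{save}.npz",**c);cv2.imwrite(f"pics/{save}.png",c["frame"][:,:,::-1])
    return c
def ray(c,u,v):
    V=c["view"];R=V[:3,:3];o=-R.T@V[:3,3]
    d=R.T@np.linalg.solve(c["intrinsics"],[u,v,1.]);return o,d/np.linalg.norm(d)
def onplane(c,u,v,z):
    o,d=ray(c,u,v);return o+d*(z-o[2])/d[2]
def cross(c1,p1,c2,p2):
    o1,d1=ray(c1,*p1);o2,d2=ray(c2,*p2)
    s=np.linalg.lstsq(np.c_[d1,-d2],o2-o1,rcond=None)[0]
    a=o1+d1*s[0];b=o2+d2*s[1];return (a+b)/2,np.linalg.norm(a-b)
def proj(c,P):
    q=c["intrinsics"]@(c["view"]@np.r_[P,1])[:3];return q[:2]/q[2]
E
python3 - <<'E'
from h import *
S=dict(np.load("pics/scene0.npz"));D=dict(np.load("pics/side0.npz"))
for n,p,z in[("large",(321,289),.024),("small",(393,287),.024),("green1",(268,315),.024),("green2",(406,232),.024),("beakC",(380,323),0),("tape",(434,307),.018),("beakA",(366,258),0),("beakB",(444,269),0)]:
    print(n,np.round(onplane(S,*p,z),3))
print("knob",cross(S,(339,170.5),D,(345,210)))
print("cornerlo",[np.round(onplane(S,*p,0.045),3) for p in[(246,238),(338,236)]])
W=dict(np.load("pics/wrist0.npz"));print(-W["view"][:3,:3].T@W["view"][:3,3])
a=cv2.resize(S["frame"][150:340,230:470,::-1],None,fx=3.3,fy=3.1,interpolation=cv2.INTER_CUBIC)
cv2.imwrite("pics/crop1.png",a)
E
```

```text
large [ 0.358 -0.294  0.024]
small [ 0.438 -0.399  0.024]
green1 [ 0.255 -0.253  0.024]
green2 [ 0.582 -0.347  0.024]
beakC [ 0.369 -0.414  0.   ]
tape [ 0.443 -0.481  0.018]
beakA [ 0.495 -0.308  0.   ]
beakB [ 0.556 -0.448  0.   ]
knob (array([ 0.52155981, -0.21850907,  0.1496901 ]), np.float64(0.015647574921866317))
cornerlo [array([ 0.368, -0.112,  0.045]), array([ 0.475, -0.254,  0.045])]
[0.115003   0.61903393 0.37358332]
```

View pics/crop1.png

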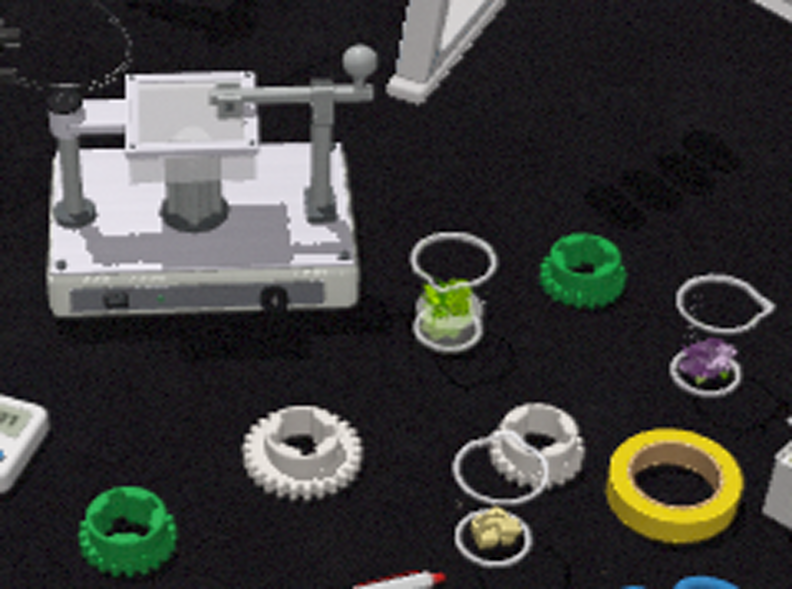

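```bash
cat >> h.py <<'E'
from scipy.spatial.transform import Rotation as Ro
def ori(psi):  # tool down, jaws open along world angle psi
    c,s=np.cos(psi),np.sin(psi)
    return Ro.from_matrix(np.array([[s,0,c],[-c,0,s],[0,-1,0]])).as_quat()
def psi_now():
    z=Ro.from_quat(get_obs()["orientation"]).as_matrix()[:,2];return np.arctan2(z[1],z[0])
E
python3 - <<'E'
from h import *
o=get_obs();R=Ro.from_quat(o["orientation"]).as_matrix();print(np.round(R,3),psi_now())
W=dict(np.load("pics/wrist0.npz"));V=W["view"]
c=-V[:3,:3].T@V[:3,3];off=R.T@(c-o["position"]);Rc=R.T@V[:3,:3].T
print("cam in tool",off,np.round(Rc,3));np.savez("cam.npz",off=off,Rc=Rc)
S=dict(np.load("pics/scene0.npz"))
for p,z in[((225,97),.2),((30,92),.2),((222,250),0),((345,5),.3),((415,120),.3)]:print(p,np.round(onplane(S,*p,z),3))
# retract, sweep
a=np.arctan2(.595,.19)
bot.servo_line([.36*np.cos(a),.36*np.sin(a),.45],velocity=.25)
for y in (-0.2,):
    ps=psi_now();q=o["joint_pos"]
    j=get_obs()["joint_pos"].copy();j[0]=-0.45;bot.goto_joints(j)
o=get_obs();print(o["joint_pos"],o["position"],psi_now(),o["time_s"])
cam("wrist","w1")
E
```

```text
[[ 0.952 -0.     0.305]
 [-0.305 -0.001  0.952]
 [-0.    -1.    -0.001]] 1.260964916131857
cam in tool [-0.07920484 -0.1258751  -0.00017226] [[-0.     0.951  0.311]
 [ 0.    -0.311  0.951]
 [ 1.     0.    -0.   ]]
(225, 97) [0.549 0.079 0.2  ]
(30, 92) [0.331 0.417 0.2  ]
(222, 250) [ 0.349 -0.062  0.   ]
(345, 5) [0.878 0.003 0.3  ]
(415, 120) [ 0.555 -0.347  0.3  ]
[-4.48718919e-01 -2.34119135e-01  1.83176715e+00  2.41079039e-04
  1.54523256e+00 -3.50718580e-03] [ 0.32535269 -0.15489759  0.44915188] -0.4452178928065236 3.7083
```

View pics/w1.png

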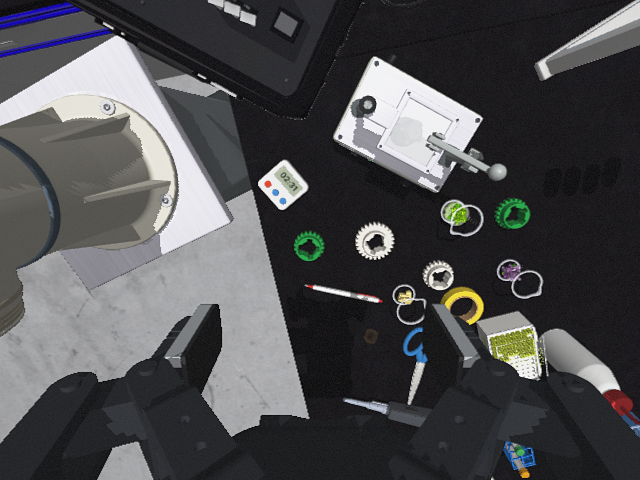

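```bash
python3 - <<'E'
from h import *
S=dict(np.load("pics/scene0.npz"));W=dict(np.load("pics/w1.npz"))
# refine knob centroid: circle in wrist crop
print("knob x",cross(S,(339,170.5),W,(497.5,172)))
k=onplane(W,497.5,172,.149);print("knob S",onplane(S,339,170.5,.149),"W",k)
h=onplane(W,366.5,104.5,.141);h2=onplane(S,250,180,.141);print("hinge",h,h2,"d",np.linalg.norm((k-h)[:2]))
for n,p in[("corners",(376,57)),("",(489,95)),("",(444,192)),("",(335,143))]:print(n,onplane(W,*p,.045))
print("case",cross(S,(218,170),W,(298,118)))
hsv=cv2.cvtColor(W["frame"],cv2.COLOR_RGB2HSV)
m=((hsv[...,2]>130)&(hsv[...,1]<60)).astype(np.uint8)
for n,(u,v),r in[("large",(375,242),26),("small",(438,275),20)]:
    mm=np.zeros_like(m);mm[v-r:v+r,u-r:u+r]=m[v-r:v+r,u-r:u+r]
    cs,_=cv2.findContours(mm,cv2.RETR_EXTERNAL,cv2.CHAIN_APPROX_NONE);c=max(cs,key=cv2.contourArea)
    (x,y),rr=cv2.minEnclosingCircle(c);print(n,(x,y),rr,onplane(W,x,y,.010), onplane(S,*{"large":(321,289),"small":(393,287)}[n],.024))
for n,p in[("bA",(455,212)),("bB",(510,271)),("bC",(404,296))]:print(n,onplane(W,*p,0.005))
print("tape",onplane(W,462,305,.018))
w=W["frame"][30:220,320:530,::-1];cv2.imwrite("pics/cropw.png",cv2.resize(w,None,fx=3,fy=3,interpolation=cv2.INTER_CUBIC))
E
```

```text
knob x (array([ 0.52337449, -0.22044654,  0.15900346]), np.float64(0.0008799137414366386))
knob S [ 0.53408455 -0.21329125  0.149     ] W [ 0.52770619 -0.22404066  0.149     ]
hinge [ 0.41606467 -0.08585196  0.141     ] [ 0.42105434 -0.08686766  0.141     ] d 0.1776511909792412
corners [ 0.46405663 -0.03623729  0.045     ]
 [ 0.58890789 -0.14914573  0.045     ]
 [ 0.48599065 -0.2525402   0.045     ]
 [ 0.36592645 -0.11503609  0.045     ]
case (array([ 0.34572413, -0.0727444 ,  0.20432195]), np.float64(0.0142336295958895))
large (374.3835144042969, 240.41477966308594) 19.38806915283203 [ 0.35951833 -0.29163702  0.01      ] [ 0.35806036 -0.29433428  0.024     ]
small (438.1405334472656, 275.356201171875) 15.369709014892578 [ 0.43570827 -0.39986333  0.01      ] [ 0.43769659 -0.39949141  0.024     ]
bA [ 0.50087123 -0.30529751  0.005     ]
bB [ 0.55397994 -0.44940659  0.005     ]
bC [ 0.36671359 -0.41467447  0.005     ]
tape [ 0.45365505 -0.46844563  0.018     ]
```

View pics/cropw.png

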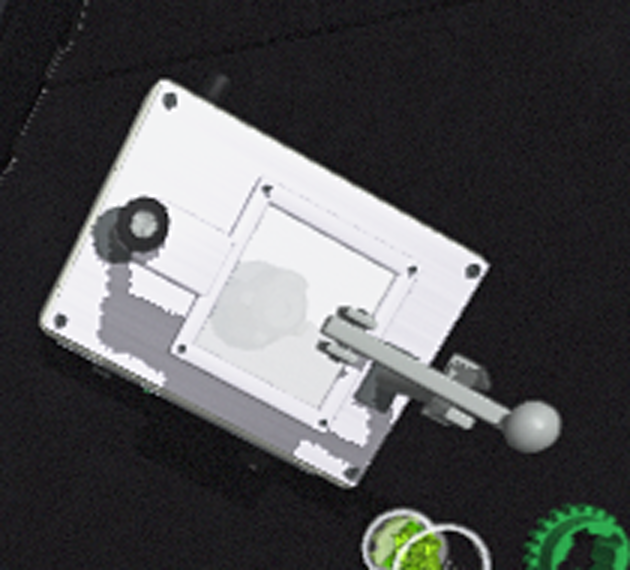

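```bash
cat > open1.py <<'E'
from h import *
H=np.array([.416,-.086]);K=np.array([.5235,-.2205]);kz=.159
b0=np.arctan2(*(K-H)[::-1]);L=np.linalg.norm(K-H);print("bar",b0,L)
def kp(th,ph):
    r=.169-75e-3+75e-3*np.cos(ph)-24e-3*np.sin(ph); r+=L-.169
    z=kz+75e-3*np.sin(ph)+24e-3*np.cos(ph)-24e-3
    a=b0+th;return np.array([H[0]+r*np.cos(a),H[1]+r*np.sin(a),z+.009])
best=None
for off in(np.pi/2,-np.pi/2):
    qs=[kinematics.solve_ik(kp(t,.38 if t else 0),ori(b0+t+off)) for t in(0,.8,1.52)]
    print(off,[None if q is None else np.round(q,2) for q in qs])
    if all(q is not None for q in qs):
        c=max(abs(q[5]) for q in qs)
        if best is None or c<best[0]:best=(c,off)
off=best[1];print("off",off)
def seg(th,ph,v=.12):bot.servo_line(kp(th,ph),ori(b0+th+off),velocity=v)
E
python3 - <<'E'
from open1 import *
hand.move_gripper(.05,40)
p=kp(0,0)
bot.reach(p+[0,0,.09],ori(b0+off));cam("wrist","w2")
bot.servo_line(p,velocity=.12)
hand.move_gripper(0.0,40)
o=get_obs();print(o["gripper_width"],o["wrist_force"],o["position"]-p,o["time_s"])
E
```

```text
bar -0.8965088992794807 0.172181590188963
1.5707963267948966 [array([-0.4 ,  0.36,  1.83, -0.  ,  0.96, -1.08]), array([-0.18,  0.34,  1.78, -0.  ,  1.02, -1.65]), array([ 0.01,  0.29,  1.86, -0.  ,  0.99, -2.19])]
-1.5707963267948966 [array([-0.4 ,  0.36,  1.83, -0.  ,  0.96,  2.07]), array([-0.18,  0.34,  1.78, -0.  ,  1.02,  1.49]), array([ 0.01,  0.29,  1.86, -0.  ,  0.99,  0.96])]
off -1.5707963267948966
0.017081807132753063 [ 0.21031768 -0.05976089  4.71102579] [ 0.00040217 -0.00018815  0.00067371] 7.35
```

```bash
python3 - <<'E'
from open1 import *
hand.move_gripper(.04,40)
p=kp(0,0)-[0,0,.007]
bot.servo_line(p,velocity=.12)
hand.move_gripper(0.0,40)
o=get_obs();print(o["gripper_width"],o["wrist_force"],o["position"]-p,o["time_s"])
W=cam("wrist","w3");S=cam("scene","s3")
a=np.hstack([cv2.resize(W["frame"][260:480,200:440,::-1],(400,367)),cv2.resize(S["frame"][110:293,230:430,::-1],(400,367))])
cv2.imwrite("pics/c3.png",a)
E
```

```text
bar -0.8965088992794807 0.172181590188963
1.5707963267948966 [array([-0.4 ,  0.36,  1.83, -0.  ,  0.96, -1.08]), array([-0.18,  0.34,  1.78, -0.  ,  1.02, -1.65]), array([ 0.01,  0.29,  1.86, -0.  ,  0.99, -2.19])]
-1.5707963267948966 [array([-0.4 ,  0.36,  1.83, -0.  ,  0.96,  2.07]), array([-0.18,  0.34,  1.78, -0.  ,  1.02,  1.49]), array([ 0.01,  0.29,  1.86, -0.  ,  0.99,  0.96])]
off -1.5707963267948966
0.017139514074659103 [ 0.22031169 -0.18493086 -0.32651703] [-2.90264153e-05  6.31470219e-06  6.81508770e-05] 8.2833
```

View pics/c3.png

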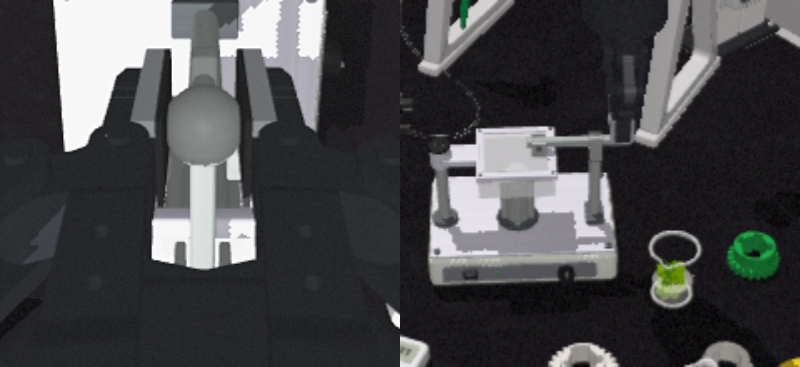

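```bash
sed -i 's/z+.009/z+.002/' open1.py; python3 - <<'E' | grep -v array
from open1 import *
for ph in(.13,.26,.38):seg(0,ph,.08)
o=get_obs();print("lift",o["gripper_width"],o["wrist_force"])
for i,th in enumerate(np.linspace(0,1.52,11)[1:]):
    seg(th,.38,.2);o=get_obs()
    f=o["wrist_force"];print(round(th,2),np.round(f,1),round(o["gripper_width"],4))
    if np.linalg.norm(f)>45: break
S=cam("scene","s4");W=cam("wrist","w4");print(get_obs()["time_s"])
cv2.imwrite("pics/c4.png",np.hstack([cv2.resize(S["frame"][60:290,180:440,::-1],(400,354)),cv2.resize(W["frame"][:,:,::-1],(400,354))]))
E
```

```text
bar -0.8965088992794807 0.172181590188963
off -1.5707963267948966
lift 0.017239572002333555 [-1.87935073 -0.38232393 -3.66285206]
0.15 [-0.8 -0.3 -2.8] 0.0171
0.3 [-1.1 -0.  -3.4] 0.0175
0.46 [-0.2 -0.3 -2.8] 0.0173
0.61 [-0.1 -0.4 -2.3] 0.017
0.76 [-1.  -1.6 -1.7] 0.0172
0.91 [ 0.3 -0.5 -2.7] 0.0173
1.06 [ 0.5 -1.1 -1.5] 0.017
1.22 [ 0.8 -1.2 -2.3] 0.0176
1.37 [ 1.6 -0.7 -1.6] 0.0174
1.52 [ 1.1  0.3 -1.8] 0.0173
12.3
```

View pics/c4.png

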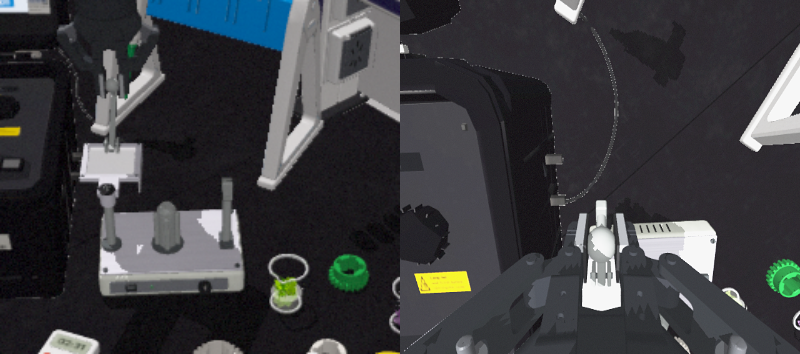

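```bash
python3 - <<'E'
from h import *
hand.move_gripper(.045)
p=get_obs()["position"]
bot.servo_line(p+[0,0,.08],velocity=.2)
q=ori(-.95)
bot.reach([.463,-.143,.235],q);cam("wrist","hub5")
bot.reach([.437,-.3995,.145],q);cam("wrist","small5")
bot.servo_line([.359,-.293,.145],velocity=.25);cam("wrist","large5")
o=get_obs();print(o["joint_pos"],o["time_s"])
for n in["hub5","small5","large5"]:
    print(n, proj(dict(np.load(f"pics/{n}.npz")),{"h":[.463,-.143,.109],"s":[.437,-.3995,.024],"l":[.359,-.293,.024]}[n[0]]))
I=[cv2.imread(f"pics/{n}.png")[120:380,200:460] for n in["hub5","small5","large5"]]
cv2.imwrite("pics/c5.png",np.hstack([I[0],I[1],I[2]]))
E
```

```text
[-6.87294553e-01  2.41996358e-01  2.06114863e+00 -9.82346548e-05
  8.35347892e-01  2.62021834e-01] 15.8417
hub5 [321.32411778 236.00599415]
small5 [321.62013268 238.68210968]
large5 [318.36382959 238.07002207]
```

View pics/c5.png

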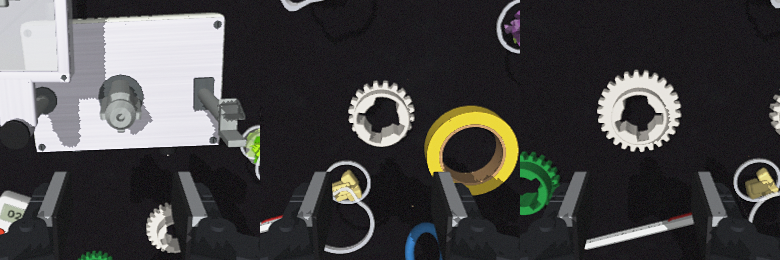

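```bash
python3 - <<'E'
from h import *
out=[]
for n,P,hw in[("hub5",[.463,-.143,.099],.028),("small5",[.437,-.3995,.024],.034),("large5",[.359,-.293,.024],.034)]:
    c=dict(np.load(f"pics/{n}.npz"));N=264
    src=np.float32([proj(c,np.array(P)+[sx*hw,sy*hw,0]) for sx,sy in[(-1,1),(1,1),(1,-1),(-1,-1)]])
    M=cv2.getPerspectiveTransform(src,np.float32([[0,0],[N,0],[N,N],[0,N]]))
    out.append(cv2.warpPerspective(c["frame"][:,:,::-1],M,(N,N),flags=cv2.INTER_CUBIC))
cv2.imwrite("pics/c6.png",np.hstack(out))
E
```

```text
(no output)
```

View pics/c6.png

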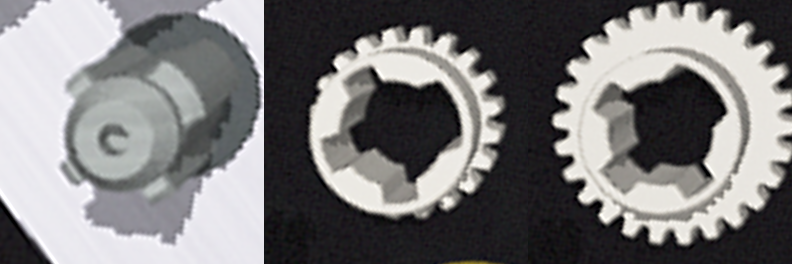

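```bash
python3 - <<'E'
from h import *
def samp(c,P):
    uv=np.array([proj(c,p) for p in P],np.float32)
    g=cv2.cvtColor(c["frame"],cv2.COLOR_RGB2GRAY)
    return cv2.remap(g,uv[:,0].reshape(-1,1),uv[:,1].reshape(-1,1),cv2.INTER_LINEAR).ravel()
for n,P,R in[("small5",[.437,-.3995],20),("large5",[.359,-.293],26)]:
    c=dict(np.load(f"pics/{n}.npz"));f=c["frame"];hsv=cv2.cvtColor(f,cv2.COLOR_RGB2HSV)
    m=((hsv[...,2]>90)&(hsv[...,1]<50)).astype(np.uint8)
    m[:150]=0;m[310:]=0;m[:,:260]=0;m[:,400:]=0
    _,lab,st,_=cv2.connectedComponentsWithStats(m);i=lab[int(235),:];
    k=1+np.argmax(st[1:,4]);cs,_=cv2.findContours((lab==k).astype(np.uint8),cv2.RETR_EXTERNAL,cv2.CHAIN_APPROX_NONE)
    ct=max(cs,key=cv2.contourArea)[:,0,:]
    w=np.array([onplane(c,u,v,.010)[:2] for u,v in ct],np.float32)
    (x,y),r=cv2.minEnclosingCircle((w*1000).reshape(-1,1,2));
    # bright top-face pixels of the collar/disc, bore centre from land edges at z=.024
    C=np.array([x,y])/1000
    print(n,C,r)
    a=np.deg2rad(np.arange(0,360,1))
    for rr in(.0155,.0165):
        g=samp(c,[[C[0]+rr*np.cos(t),C[1]+rr*np.sin(t),.024] for t in a])
        b=(g>200).astype(int);d=np.diff(np.r_[b[-1],b]);print(rr,"groove starts",np.where(d<0)[0],"ends",np.where(d>0)[0],g.max())
    # outer collar ring on rectified plane
c=dict(np.load("pics/hub5.npz"))
hw=.028;u=115;v=138
H=np.array([.463-hw+u*2*hw/264,-.143+hw-v*2*hw/264,.099]);px=proj(c,H);print("hub top px",px,onplane(c,*px,.109))
E
```

```text
small5 [ 0.4355979  -0.39920364] 27.10329818725586
0.0155 groove starts [103 184 261 340] ends [ 55 139 220 296] 241
0.0165 groove starts [104 185 262 343] ends [ 52 138 218 295] 238
large5 [ 0.35929007 -0.29267316] 33.69183349609375
0.0155 groove starts [  9 132 208 286] ends [ 85 168 245 322] 236
0.0165 groove starts [ 12 133 210 287] ends [ 82 167 244 321] 234
hub top px [320.00007447 236.59193128] [ 0.46203921 -0.14245479  0.109     ]
```

```bash
cat > pick.py <<'E'
from h import *
HUB=np.array([.4625,-.1427]);D=np.pi/180
def pick(C,ps):
    hand.move_gripper(.053,40)
    bot.reach([*C,.12],ori(ps));bot.servo_line([*C,.026],velocity=.12)
    f0=get_obs()["wrist_force"];print("down",f0)
    hand.move_gripper(.0,40);o=get_obs();print("w",o["gripper_width"],o["position"],o["wrist_force"],o["time_s"])
def down(zs,ps,zend,fmax=12):
    f0=get_obs()["wrist_force"][2]
    for z in np.arange(zs,zend-.0001,-.006).tolist()+[zend]:
        bot.servo_line([*HUB,z],ori(ps),velocity=.06);o=get_obs();f=o["wrist_force"]
        print(round(z,4),np.round(f,1),end=" ")
        if f[2]-f0>fmax: print("blocked");return z
    print(o["time_s"]);return None
E
python3 - <<'E'
from pick import *
pick([.3593,-.2927],-17.7*D)
p=get_obs()["position"]
bot.servo_line([p[0],p[1],.155],velocity=.2)
bot.servo_line([*HUB,.155],ori(-26*D),velocity=.2)
cam("scene","s7")
b=down(.151,-26*D,.076);print(b,get_obs()["position"],get_obs()["gripper_width"])
E
```

```text
down [-0.42363108 -0.57586654 -0.06601783]
w 0.04009660876720505 [ 0.35976457 -0.29308215  0.02699952] [-1.07329011  0.86909748  5.63018002] 17.9583
0.151 [ 0.2  0.1 -1.5] 0.145 [ 0.5  0.3 -1.5] 0.139 [ 0.8  0.7 -1.5] 0.133 [ 0.2  0.8 -0.7] 0.127 [-0.3 -0.8 -1.2] 0.121 [ 0.1 -0.4 -1.3] 0.115 [ 0.4  0.1 -1. ] 0.109 [ 0.4  0.4 -1.6] 0.103 [-1.2  0.3 -2.4] 0.097 [-1.6  0.5 -1.7] 0.091 [-0.3  1.1 -2.3] 0.085 [-0.9  0.9 -2. ] 0.079 [-0.3  0.6 -2.2] 0.076 [-1.5  1.6  0.4] 23.3583
None [ 0.46259486 -0.14272049  0.07606702] 0.040125426140760666
```

```bash
python3 - <<'E'
from pick import *
b=down(.0755,-26*D,.0745);
hand.move_gripper(.055);p=get_obs()["position"]
bot.servo_line([p[0],p[1],.19],velocity=.2)
S=cam("scene","s8")
W=cam("wrist","w8")
cv2.imwrite("pics/c8.png",np.hstack([cv2.resize(S["frame"][150:290,200:360,::-1],(400,350)),cv2.resize(W["frame"][100:380,160:480,::-1],(400,350))]))
print(get_obs()["time_s"])
E
```

```text
0.0755 [-2.8  2.1  7. ] 0.0745 [-7.8  4.8 23.5] blocked
24.975
```

View pics/c8.png

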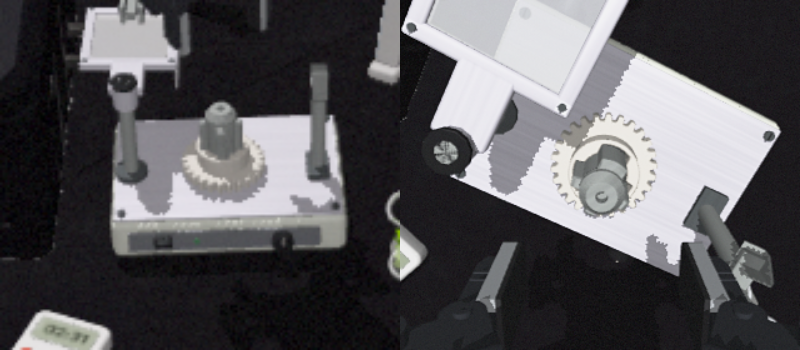

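```bash
python3 - <<'E'
from pick import *
p=get_obs()["position"]
bot.reach([.4356,-.3992,.19],ori(-32*D))
pick([.4356,-.3992],-32*D)
p=get_obs()["position"]
bot.servo_line([p[0],p[1],.19],velocity=.2)
pf=(-32+19.1)*D
bot.servo_line([*HUB,.19],ori(pf),velocity=.2)
b=down(.155,pf,.0995);print(b,get_obs()["position"],get_obs()["gripper_width"])
E
```

```text
down [0.81761943 0.15299879 0.30715528]
w 0.03998648443117475 [ 0.43621199 -0.39976244  0.0272692 ] [-0.72190348  1.68261077  6.33633916] 27.775
0.155 [ 0.5 -0.6 -0. ] 0.149 [ 0.2 -0.2 -0.4] 0.143 [ 0.6 -0.2 -1.3] 0.137 [ 0.1  0.4 -0.3] 0.131 [ 0.2 -0.2 -0.7] 0.125 [ 0.2 -0.  -1.2] 0.119 [ 0.1  0.1 -1. ] 0.113 [-0.3 -0.2 -0.9] 0.107 [-1.8  1.4 -0.8] 0.101 [-0.7  1.4 -0.8] 0.0995 [-4.2  2.6  9.3] 33.4167
None [ 0.4626031  -0.14271247  0.10018934] 0.0403191562552338
```

```bash
python3 - <<'E'
from pick import *
hand.move_gripper(.055);p=get_obs()["position"]
bot.servo_line([p[0],p[1],.21],velocity=.2)
W=cam("wrist","w9")
bot.reach([.36,-.16,.40],ori(-13*D))
bot.dwell(.5)
S=cam("scene","s9");T=cam("side","t9")
cv2.imwrite("pics/c9.png",np.hstack([cv2.resize(S["frame"][140:330,200:460,::-1],(400,300)),cv2.resize(W["frame"][100:380,160:480,::-1],(400,300))]))
S0=dict(np.load("pics/scene0.npz"));d=cv2.absdiff(S0["frame"][225:340,340:470],S["frame"][225:340,340:470]).max(2)
ys,xs=np.where(d>60);print(len(xs),xs.min()+340,xs.max()+340,ys.min()+225,ys.max()+225)
# height of the small collar top on the hub: rim highest/lowest against model
for z in(.097,.103):print(z,[np.round(proj(W,[.4625+.021*np.cos(a),-.1427+.021*np.sin(a),z])-[160,100],1) for a in np.arange(0,6.2,np.pi/2)])
hub=[.4625,-.1427]
o=get_obs();print(o["wrist_force"],o["time_s"])
E
```

```text
534 340 406 280 339
0.097 [array([190.1, 134.2]), array([154.8, 112.7]), array([133.2, 146.6]), array([167.9, 166.8])]
0.103 [array([190.8, 136.8]), array([154.6, 114.8]), array([132.5, 149.4]), array([168., 170.])]
[ 0.28839534  0.13878794 -0.2243504 ] 35.9417
```

View pics/c9.png

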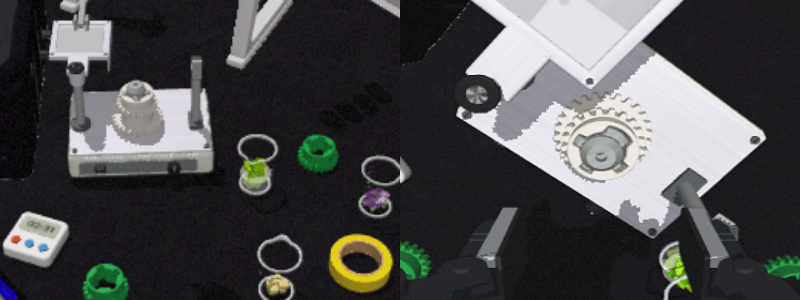

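```bash
python3 -c "
from workcell import *
hand_in();print(get_obs()['time_s'])"
```

```text
the job is handed in; nothing more can be done
the job is handed in; nothing more can be done
```

I opened the guard, put both cogs on the hub and handed the job in at about 36 s of the 70 s allowed. No verdict came back.

- **Guard:** I lifted the latch bar by its knob and swung the guard to about 1.52 rad; that angle is the commanded arc, not a measurement. The later pictures show it still open.
- **Large cog:** I turned it about 8° and it slid down the splines without blocking. Its underside came out at about 49 mm above the worktop, which is its home height. I then pressed it down; the force rose to about 23 N, as expected of a seated part.
- **Small cog:** I took the white one, not the green ones, and turned it about 19°. It slid down in the same way and stopped on the large cog with its underside at about 73 mm, which is its home height.
- **Bystanders:** The pictures before and after differ only around the spot the small cog left, next to one beaker. In the last picture the beakers and tape are in place and upright.
- **Robot:** It ended clear of everything, with the wrist force near zero.

Three early measurements were off:
- **First grip on the knob:** it sat too high, so I lowered it 7 mm.
- **First knob height estimate:** it was 10 mm too low until I checked it across two views.
- **One deck corner:** I misread its pixel and did not use it.

The cog heights come from arm position and contact force. I did not measure them separately in the last pictures.

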